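Index and lock the agent-vial carousel

TASK

Push the vial carousel round by one of its upright steel fins (push with shut fingers, do not grip) until its lug is against the stop on the index block, and set it there by holding a steady push of about 10 N on the flat of the fin for a second; never force it. Then take the locking pin from its holder and seat it gently, fully home, through the lug into the index block, so that the carousel is locked at its index; let go of the pin, and leave the other things on the table where they are.

Things in the scene. Friction and masses are not known exactly. Their poses are not given: they have to be found in the camera images.
- axis (a point): the carousel's vertical axis at the top face of its disc. The disc is aluminium, 244 mm across, 10 mm thick, its top 46 mm above the table. It turns stiffly (3 to 4 N at a fin keeps it moving) and stays where it is left. Five amber vials (22 mm across, tops 50 mm above the disc) are fixed on it 45 mm from the axis
- lug_hole (a point): centre of the top edge of the 14 mm through hole in the square lug on the carousel's rim (lug 40 mm wide, 10 mm thick, top 46 mm above the table, reaching 162 mm from the axis). The hole lies 145 mm from the axis. It starts 0.7 to 1.9 rad clockwise (seen from above) of the index block: turn the carousel anticlockwise
- socket (a point): centre of the mouth of the hole (14 mm across, 29 mm deep) in the fixed grey index block (50 x 50 mm, top 34 mm above the table) under the lug's path, 145 mm from the axis. A hard stop, a dark steel upright 46 mm tall on the block's anticlockwise side, halts the lug just where its hole is in line with the socket, 2 mm above it
- fin0 (a point): centre of the top edge of an upright steel push fin on the disc near its rim: a flat plate 8 mm thick, 34 mm long and 48 mm high, standing radially (its length runs towards the axis, its flat faces look round the circle), top 94 mm above the table, this point 105 mm from the axis, a quarter turn anticlockwise of the lug; it turns with the carousel
- fin1 (a point): centre of the top edge of a second such fin, opposite the lug
- fin2 (a point): centre of the top edge of a third such fin, a quarter turn clockwise of the lug
- pin_knob (a point): middle of the black knob (20 mm across, 40 mm tall) of the loose locking pin (90 g), 24 mm above the underside of its flange (steel, 26 mm across, 4 mm thick). Under that is a steel shank, 12 mm across, 36 mm long, foot chamfered. z points up the pin. It starts upright in its holder, flange on the holder's top; fully home, the flange lies on the lug and this point is 70 mm above the table
- pin_tip (a point): centre of the foot of the locking pin's shank, 60 mm below the middle of its knob; fully home it is 10 mm above the table
- holder: fixed black holder block of the pin, 64 x 64 x 45 mm, with a 14 mm hole in its middle; origin at the centre of its underside
- agent_bottle: bystander: amber agent bottle, 64 mm in diameter, 140 mm tall; origin at the centre of its underside
- tape: bystander: roll of paper tape, 64 mm in diameter, 24 mm tall; origin at the centre of its underside
- beaker: bystander: steel beaker, 68 mm in diameter, 85 mm tall; origin at the centre of its underside
- syringe: bystander: plastic syringe lying flat, 130 mm long, 28 mm wide; origin near its middle on the table
- scope_handle: bystander: steel laryngoscope handle lying flat, 28 mm thick, 142 mm long; origin at its middle on the table
- connector: bystander: small hose connector standing upright, 28 mm wide, 44 mm tall; origin at the centre of its underside
- stand: the fixed stand that carries the carousel and the index block; origin on the carousel's axis at table height, its x axis pointing from the axis to the index block
- carousel: the carousel itself (disc, lug, fins, vials); origin on its axis at table height, its x axis pointing to the lug hole
- pin: the locking pin; origin at the centre of its foot
Mind the look-alikes: they are no part of the job. Of the things like the pin, leave any that is orange or red; of the rest the smaller one is meant.

How it is judged:
On the way:
1. the carousel is held against its stop (lug hole within 2 mm of in line with the socket) by a steady push of 7 to 13 N, with the pin still out (horizontal distance between lug_hole and socket below 0.002 m and horizontal distance between pin_tip and socket above 0.03 m and contact force between any of the fingers, the arm and carousel above 7 N and contact force between each of the fingers, the arm and carousel below 13 N), for 0.5 s.
At the end, for the whole second after the job is handed in: The carousel stands at its stop (lug hole within 3 mm of in line with the socket), the pin is fully home through lug and block (foot at least 21 mm below the socket's mouth, where 24 mm is fully home, within 4 mm of its axis, upright within 0.08 rad), released and at rest (horizontal distance between lug_hole and socket below 0.003 m and horizontal distance between pin_tip and socket below 0.004 m and z of pin_tip in the frame of socket below -0.021 m and angle between pin_tip's own z axis and vertical below 0.08 rad and contact force between the fingers and pin below 0.1 N and linear speed of pin below 0.02 m/s); the robot touches nothing.
It fails at once if the carousel is forced: the robot presses on it with more than 20 N (contact force between any of the fingers, the arm and carousel above 20 N).
It fails at once if the pin is forced: it presses on the carousel or the index block with more than 25 N (contact force between pin and carousel above 25 N or contact force between pin and stand above 25 N).
It fails at once if a bystander is moved by more than 25 mm (distance of any of agent_bottle, tape, beaker, syringe, scope_handle, connector from where it was at the start of the episode above 0.025 m).
It also fails if it takes over 72 s, if anything falls off the work surface, if the arm or the gripper's body presses on something with over 40 N, if the wrist force passes 120 N, or if a joint passes its speed limit or range.

ROBOT

A 6-joint arm with a two-finger parallel gripper is mounted at the origin on the work surface. World frame = base frame: x ahead of the robot, y to its left, z up, the work surface at z = 0. Lengths are in m, angles in rad, forces in N, time in s.
With the tool pointing down it reaches from about 0.35 to 0.975 m from the base axis. Payload 17.4 kg.
Tool frame: the origin (TCP) lies on the mounting face of the last link; the fingertips stand 173 mm ahead of it and the grasp point (between the pads) lies 155 mm ahead of it; z points along the fingers, y is the line along which they close (so a half turn about z gives the same grasp; the last joint's range is limited). The gripper opens to 85 mm and grips with 20 to 120 N. Pads are 22 mm wide; open, the fingers measure 114 mm over their backs; the gripper's body (76 mm by 85 mm) begins 54 mm behind the grasp point. The pads swing forward as they close: fully open they stand 13 mm farther back than shut.
Start: joints at [-1.195, 0.116, 1.442, -0, 1.584, -0.038], TCP at [0.271, -0.618, 0.405] pointing down, gripper open.
Joint ranges: [-2.83, 2.83], [-0.83, 2.19], [0.07, 2.5], [-1.14, 4.28], [0.01, 3], [-2.97, 2.97]. Speed limits (rad/s): [1.89, 1.89, 2.22, 3.14, 3.14, 3.14].

INTERFACE

Orientations are given as a unit quaternion [w, x, y, z].
In Python, from station import bot, get_image gives the robot as it stands.
- The arm moves only by the tool send_rows, never from a script. Its argument "commands" is a list that holds one entry, the list of rows, each a list of 6 numbers: the shift along the tool's x, y, z in units of 40 mm (1.0 is 40 mm), then the turn, a rotation vector about the tool's x, y, z in units of 6 degrees (1.0 is 6 degrees). In form: [[[dx, dy, dz, ax, ay, az], ...]]. A call has 1 to 10 rows; each row is the pose to reach, as a shift and turn from the pose commanded when the call began, along the tool's axes at that moment; what a row does not reach only later rows make up. A row lasts 1/10 s, in which the tool goes at most 50 mm and 8.59 degrees, less where a joint would pass 70% of its speed; a pose out of reach is approached as far as the arm can. A call with a gripper value outside its range is refused whole. "gripper" is the finger opening in mm, from 0 to 85.4, set as the call begins (left out, the last holds). The fingers move at their own pace and stop on an object; "grip_force" is the grip in N (left out, the last holds). Time passes only in rows, so rows that repeat a pose let the fingers close. It gives the time, the measured TCP pose, the force, the opening and the grip force at its end, in the units of the state.
- bot.sense(): the state, without advancing time (a new reading comes with each control period).
- get_image(name): name is "side" or "top" or "wrist"; returns a dict with "pixels" (480x640x3 uint8, red, green, blue), "camera_matrix" (3x3 intrinsics, pixels), "origin" and "attitude" of the camera in the world. Camera axes: x right, y up, looking along -z (the intrinsics and any distortion apply to the point x, -y, -z); pixel columns grow to the right and rows downward; lengths in m; the calibration is good to about 2 mm. The wrist camera is an equidistant fisheye: a pixel r from the principal point sees the ray r / f radians off the axis. A picture is of the moment at which its call begins. There is no depth.
- bot.hand_in(): hands the job in; it is judged then, once.
The state is a dict: "time": time; "joints": joint angles; "qd": joint speeds; "joint_torque": joint torques, N m; "tcp_pos": TCP position; "tool_rot": TCP orientation; "force": force on the tool from outside, world axes, zero at the start; "wrist_torque": the same for the moment, N m; "grip_width": opening from 0.0 (shut) to 1.0 (fully open); "grasp_force": force on a finger pad.
Only numpy, scipy, OpenCV 4.12 (cv2) and the standard library are available. Lean on these libraries where they do the work, as an engineer would, in place of code of your own. Each camera call takes 0.05 s, during which the arm holds its last target. There are 200 camera calls.

## Working session

There is one attempt and no reset: what is moved stays moved. The work goes in short steps, Python scripts to look and compute and a tool call to move; the robot and the scene stay as the last step left them, time stands still between calls to the robot, and variables do not carry over. Pictures are saved under pics/ and viewed, at most 14 in all, crops included, and the job is handed in when it is done.

Besides the shell and the picture viewer there is one more tool, called after "Request:" as name(argument=value, ...), one argument or row to a line, values as JSON. send_rows: Moves the arm, as the interface text tells. Its arguments: {"type":"object","properties":{"commands":{"type":"array","items":{"type":"array","items":{"type":"array","items":{"type":"number"}}}},"gripper":{"type":"number"},"grip_force":{"type":"number"}},"required":["commands"]}

```bash
mkdir -p pics
python3 - <<'E'
from station import bot,get_image
import cv2,pickle
d={}
for n in("top","side"):
    i=get_image(n);d[n]=i;cv2.imwrite(f"pics/{n}0.png",i["pixels"][...,::-1])
    print(n,i["camera_matrix"],i["origin"],i["attitude"],i.keys())
pickle.dump(d,open("d0.pkl","wb"))
print(bot.sense())
E
```

```text
top [[496.02067571   0.         321.27857016]
 [  0.         496.02067571 249.3575758 ]
 [  0.           0.           1.        ]] [ 0.43262985 -0.044885    1.34097994] [ 0.71442316  0.03536559 -0.02983749 -0.69818231] dict_keys(['pixels', 'camera_matrix', 'origin', 'attitude'])
side [[538.47503944   0.         318.69870364]
 [  0.         538.47503944 240.43829808]
 [  0.           0.           1.        ]] [ 0.37081337 -0.9241898   0.74220326] [ 0.88942188  0.44670862 -0.05316221 -0.08095626] dict_keys(['pixels', 'camera_matrix', 'origin', 'attitude'])
{'time': 0.1, 'joints': array([-1.19478621e+00,  1.16461885e-01,  1.44223395e+00,  6.25897608e-06,
        1.58398610e+00, -3.78234708e-02]), 'qd': array([-0.00049872,  0.00013472, -0.00155272, -0.00080223,  0.00068501,
       -0.00034726]), 'joint_torque': array([ 2.75643273e-03, -7.33666348e+01, -6.33786821e+01,  4.01451621e-05,
        5.26580756e-03, -5.66631491e-05]), 'tcp_pos': array([ 0.27141466, -0.61804073,  0.40399776]), 'tool_rot': array([-5.37399685e-04,  9.78668837e-01,  2.05443450e-01, -8.85722807e-05]), 'force': array([-0.97485896, -0.70914737,  0.83102227]), 'wrist_torque': array([-0.02076555, -0.00414833,  0.00426283]), 'grasp_force': 0.0, 'grip_width': 0.9982244051328211}
```

View pics/top0.png

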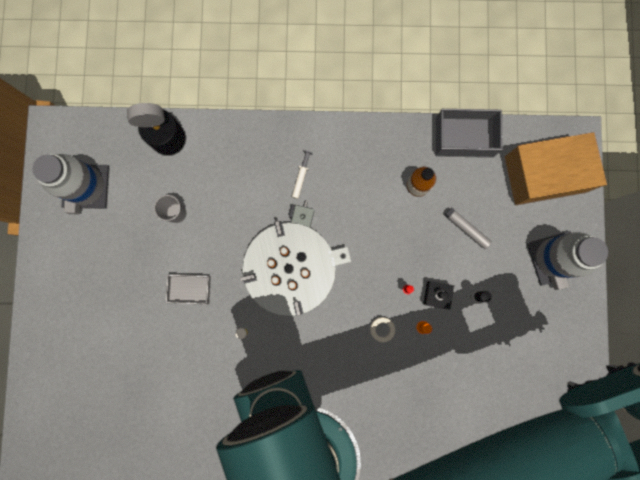

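View pics/side0.png

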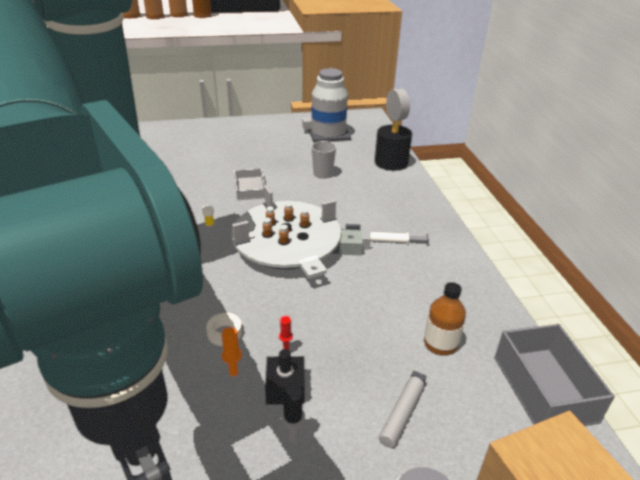

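```bash
cat > h.py <<'E'
import numpy as np,cv2,pickle
from scipy.spatial.transform import Rotation as R
def rot(q): return R.from_quat(np.roll(q,-1)).as_matrix()
def p2w(im,u,v,z):
    K=im["camera_matrix"];r=np.array([(u-K[0,2])/K[0,0],(v-K[1,2])/K[1,1],1.])
    r=rot(im["attitude"])@(r*[1,-1,-1]);o=np.array(im["origin"]);return o+r*(z-o[2])/r[2]
def w2p(im,p):
    c=rot(im["attitude"]).T@(np.array(p)-im["origin"]);c=c*[1,-1,-1];K=im["camera_matrix"]
    return K[0,0]*c[0]/c[2]+K[0,2],K[1,1]*c[1]/c[2]+K[1,2]
def crop(im,x0,y0,x1,y1,s): return cv2.resize(im["pixels"][y0:y1,x0:x1,::-1],None,fx=s,fy=s,interpolation=cv2.INTER_CUBIC)
E
python3 - <<'E'
from h import *
d=pickle.load(open("d0.pkl","rb"));t,s=d["top"],d["side"]
a=crop(t,230,190,360,320,4);b=crop(t,395,265,500,341,4)
c=crop(s,210,300,320,430,4)[:,:]
cv2.imwrite("pics/c1.png",a)
o=np.zeros((524,800,3),np.uint8);o[:304,:420-42]=b[:,:378];o[:520,380:380+420]=c[:,:420];cv2.imwrite("pics/c2.png",o)
print("axis",p2w(t,289,268,.046),"holder",p2w(t,438,293,.045),"sock",p2w(t,302,214,.034))
for n,u,v,z in [("bottle",421,182,.1),("tape",382,329,.02),("beaker",170,207,.08),("syr",302,172,.01),("scope",467,227,.02),("conn",241,334,.03),("lug",341,256,.046),("black2",483,297,.04),("red",409,289,.03),("or",425,327,.04)]:print(n,p2w(t,u,v,z).round(3))
E
```

```text
axis [0.50146134 0.0498649  0.046     ] holder [ 0.44540644 -0.33924685  0.045     ] sock [0.64683507 0.0203166  0.034     ]
bottle [ 0.725 -0.283  0.1  ]
tape [ 0.348 -0.198  0.02 ]
beaker [0.65  0.359 0.08 ]
syr [0.767 0.025 0.01 ]
scope [ 0.624 -0.422  0.02 ]
conn [0.327 0.172 0.03 ]
lug [ 0.536 -0.085  0.046]
black2 [ 0.438 -0.457  0.04 ]
red [ 0.454 -0.266  0.03 ]
or [ 0.357 -0.307  0.04 ]
```

View pics/c1.png

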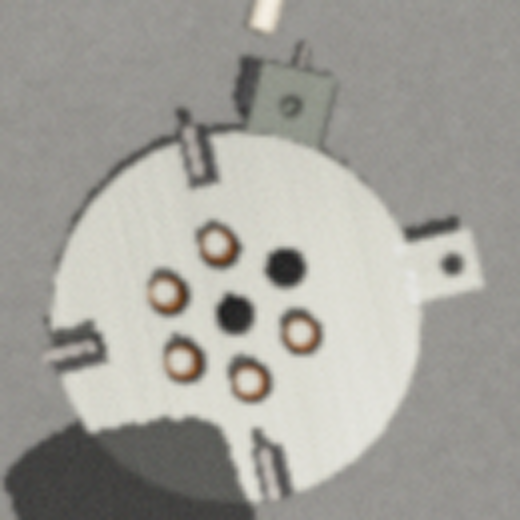

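View pics/c2.png

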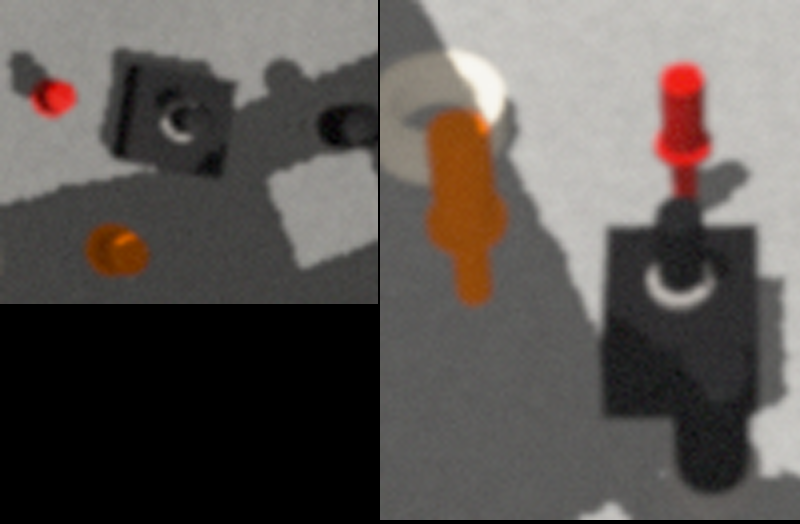

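Run:
```python
from h import *
d=pickle.load(open("d0.pkl","rb"));t,s=d["top"],d["side"]
def P(u,v,z): return p2w(t,u/4+230-.375,v/4+190-.375,z)
ax=P(236,315,.046);print("axis",ax)
for n,u,v,z in [("lug",453,264,.046),("sock",290,105,.034),("f0",190,145,.094),("f1",70,354,.094),("f2",272,472,.094)]:
    p=P(u,v,z);e=p-ax;print(n,p.round(4),np.hypot(e[0],e[1]).round(4),np.arctan2(e[1],e[0]).round(3))
k=p2w(t,184/4+395-.4,119/4+265-.4,.093);print("knobtop top",k)
print("side knobtop",p2w(s,300/4+210,205/4+300,.093), "pred top px", w2p(t,[.4454,-.339,.093]),w2p(s,k))
```

```text
axis [0.50045828 0.05081655 0.046     ]
lug [ 0.5371 -0.0903  0.046 ] 0.1458 -1.317
sock [0.6418 0.0198 0.034 ] 0.1447 -0.216
f0 [0.6051 0.0796 0.094 ] 0.1086 0.269
f1 [0.471  0.1509 0.094 ] 0.1043 1.857
f2 [0.4004 0.0219 0.094 ] 0.1042 -2.86
knobtop top [ 0.44171923 -0.3348425   0.093     ]
side knobtop [ 0.4437705  -0.34732241  0.093     ] pred top px (np.float64(442.2662300689244), np.float64(292.9122747086863)) (np.float64(282.6184322916389), np.float64(345.5709987701806))
```

Request:
send_rows(
  commands=[
    [[0.8,-1.2,0,0,0,0.2],[1.6,-2.4,0,0,0,0.3],[2.3,-3.5,0,0,0,0.5],[3.0,-4.6,0,0,0,0.7],[3.7,-5.6,0,0,0,0.8],[4.4,-6.7,0,0,0,0.9],[5.1,-7.7,0,0,0,1.0],[5.8,-8.8,0,0,0,1.1],[6.5,-9.9,0,0,0,1.2],[6.5,-9.9,0,0,0,1.5]],
  ],
  gripper=0,
  grip_force=80,
)

```text
time: 1.1
tcp_pos: [0.35, -0.148, 0.4048]
tool_rot: [-0.0, 0.992, 0.129, 0.0]
force: [-0.5, 0.5, -0.1]
grip_width: -0.006
grasp_force: 0.0
```

```bash
cat >> h.py <<'E'
def to(st,xyz,xang):
    M=rot(st["tool_rot"]);d=M.T@(np.array(xyz)-st["tcp_pos"])/.04
    c,s=np.cos(xang),np.sin(xang);T=np.array([[c,s,0],[s,-c,0],[0,0,-1]])
    return np.r_[d,R.from_matrix(M.T@T).as_rotvec()/np.radians(6)].round(3)
def rep(st): print(st["time"],np.round(st["tcp_pos"],4),np.round(st["force"],1),np.round(st["wrist_torque"],2),np.round(st["grip_width"],3),st["grasp_force"],np.round(st["joints"],2))
E
python3 - <<'E'
from h import *; from station import bot
s=bot.sense();rep(s);print(to(s,[.388,.0658,.405],.257))
E
```

```text
1.1 [ 0.35   -0.148   0.4048] [-0.5  0.5 -0.1] [-0.07 -0.02 -0.  ] -0.006 0.0 [-0.47 -0.57  2.01  0.    1.69  0.85]
[ 2.283e+00 -4.926e+00 -4.000e-03  1.000e-03 -8.000e-03  1.000e-02]
```

Request:
send_rows(
  commands=[
    [[0.5,-1.0,0,0,0,0],[1.0,-2.0,0,0,0,0],[1.5,-3.0,0,0,0,0],[1.9,-4.0,0,0,0,0],[2.28,-4.93,0,0,0,0],[2.28,-4.93,0,0,0,0],[2.28,-4.93,1.0,0,0,0],[2.28,-4.93,2.0,0,0,0],[2.28,-4.93,3.0,0,0,0],[2.28,-4.93,3.0,0,0,0]],
  ],
)

```text
time: 2.1
tcp_pos: [0.3873, 0.0625, 0.28]
tool_rot: [-0.0, 0.992, 0.128, -0.004]
force: [-0.9, -0.0, -0.1]
grip_width: -0.0
grasp_force: 0.0
```

Run:
```python
from h import *; from station import bot,get_image
s=bot.sense();rep(s);print(to(s,[.388,.0658,.243],.257))
i=get_image("wrist");pickle.dump(i,open("w1.pkl","wb"));print(i["camera_matrix"],i["origin"],i["attitude"])
cv2.imwrite("pics/w1.png",i["pixels"][...,::-1])
```

```text
2.1 [0.3873 0.0625 0.28  ] [-0.9 -0.  -0.1] [0.04 0.01 0.04] -0.0 0.0 [ 0.09 -0.49  2.17 -0.    1.47  1.41]
[ 0.045 -0.075  0.926 -0.01   0.069 -0.006]
[[371.64829954   0.         320.37603491]
 [  0.         371.64829954 241.14745737]
 [  0.           0.           1.        ]] [0.45803693 0.08190091 0.24821987] [ 0.78282493 -0.11878503  0.09238157 -0.60377222]
```

View pics/w1.png

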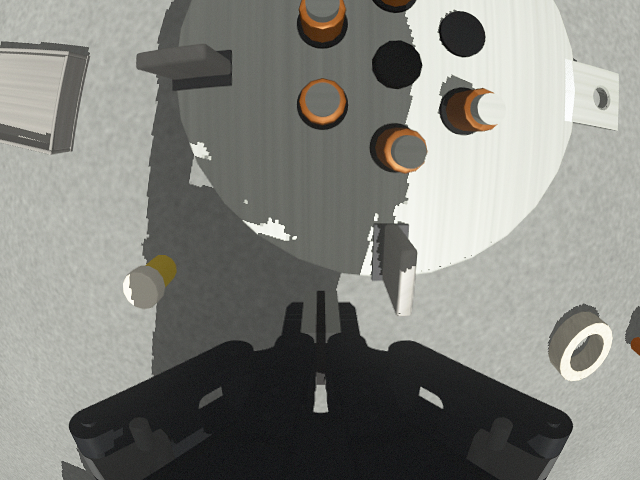

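Request:
send_rows(
  commands=[
    [[0.04,-0.08,0.5,0,0.07,0],[0.04,-0.08,0.92,0,0.07,0],[0.04,-0.08,0.92,0,0.07,0],[0.04,0.05,0.92,0,0.07,0],[0.04,0.15,0.92,0,0.07,0],[0.04,0.2,0.92,0,0.07,0],[0.04,0.24,0.92,0,0.07,0],[0.04,0.28,0.92,0,0.07,0],[0.04,0.3,0.92,0,0.07,0],[0.04,0.3,0.92,0,0.07,0]],
  ],
)

```text
time: 3.15
tcp_pos: [0.393, 0.0517, 0.2479]
tool_rot: [-0.0, 0.992, 0.128, 0.004]
force: [-0.3, -0.2, -0.2]
grip_width: -0.002
grasp_force: 0.0
```

Run:
```python
from h import *; from station import bot,get_image
s=bot.sense();rep(s);print(to(s,[.388,.0658,.243],.257))
```

```text
3.15 [0.393  0.0517 0.2479] [-0.3 -0.2 -0.2] [0.02 0.06 0.01] -0.002 0.0 [ 0.07 -0.46  2.2   0.    1.39  1.38]
[-0.032 -0.372  0.123  0.    -0.07  -0.003]
```

Request:
send_rows(
  commands=[
    [[-0.02,0.03,0.06,0,-0.07,0],[-0.03,0.06,0.12,0,-0.07,0],[-0.03,0.09,0.12,0,-0.07,0],[-0.03,0.12,0.12,0,-0.07,0],[-0.03,0.15,0.12,0,-0.07,0],[-0.03,0.18,0.12,0,-0.07,0],[-0.03,0.21,0.12,0,-0.07,0],[-0.03,0.24,0.12,0,-0.07,0],[-0.03,0.27,0.12,0,-0.07,0],[-0.03,0.3,0.12,0,-0.07,0]],
  ],
)

```text
time: 4.15
tcp_pos: [0.3949, 0.0399, 0.2431]
tool_rot: [-0.0, 0.992, 0.128, -0.0]
force: [-1.0, 2.6, 1.7]
grip_width: 0.0
grasp_force: 1.7
```

Run:
```python
import numpy as np
for a in [.6,1.4,2.4,3.6,5,6.6,8.4,10.4,12.4,14.4,16.4,18,19,20]:
    p=np.radians(a);c,s=np.cos(p),np.sin(p)
    print(a,round((.1049*(1-c)-.0163*s)/.04,3),round((.0163*(1-c)+.1049*s)/.04,3),round(-a/6,3))
```

```text
0.6 -0.004 0.027 -0.1
1.4 -0.009 0.064 -0.233
2.4 -0.015 0.11 -0.4
3.6 -0.02 0.165 -0.6
5 -0.026 0.23 -0.833
6.6 -0.029 0.304 -1.1
8.4 -0.031 0.387 -1.4
10.4 -0.03 0.48 -1.733
12.4 -0.026 0.573 -2.067
14.4 -0.019 0.665 -2.4
16.4 -0.008 0.757 -2.733
18 0.002 0.83 -3.0
19 0.01 0.876 -3.167
20 0.019 0.922 -3.333
```

Request:
send_rows(
  commands=[
    [[-0.004,0.027,0,0,0,-0.1],[-0.009,0.064,0,0,0,-0.23],[-0.015,0.11,0,0,0,-0.4],[-0.02,0.165,0,0,0,-0.6],[-0.026,0.23,0,0,0,-0.83],[-0.029,0.304,0,0,0,-1.1],[-0.031,0.387,0,0,0,-1.4],[-0.03,0.48,0,0,0,-1.73],[-0.026,0.573,0,0,0,-2.07],[-0.019,0.665,0,0,0,-2.4]],
  ],
)

```text
time: 5.15
tcp_pos: [0.401, 0.0137, 0.2431]
tool_rot: [-0.0, 0.968, 0.253, 0.0]
force: [-1.5, 3.4, 0.3]
grip_width: 0.001
grasp_force: 1.8
```

```bash
cat >> h.py <<'E'
A=np.array([.5005,.0508])
def car(st):
    M=rot(st["tool_rot"]);d=M.T@np.r_[A-st["tcp_pos"][:2],0]
    f=M.T@st["force"];print("axis in tool",d.round(4),"fin ang",round(float(np.arctan2(M[1,1],M[0,1])-np.pi/2),3),"force tool",f.round(1))
E
python3 - <<'E'
from h import *; from station import bot
s=bot.sense();rep(s);car(s)
E
```

```text
5.15 [0.401  0.0137 0.2431] [-1.5  3.4  0.3] [0.55 0.05 0.06] 0.001 1.8451199680566788 [-0.03 -0.44  2.19  0.    1.38  1.03]
axis in tool [0.105  0.0163 0.    ] fin ang -2.631 force tool [ 0.3 -3.7 -0.3]
```

Request:
send_rows(
  commands=[
    [[-0.013,0.092,0,0,0,-0.33],[-0.022,0.184,0,0,0,-0.67],[-0.028,0.276,0,0,0,-1.0],[-0.031,0.369,0,0,0,-1.33],[-0.031,0.462,0,0,0,-1.67],[-0.027,0.554,0,0,0,-2.0],[-0.021,0.647,0,0,0,-2.33],[-0.011,0.739,0,0,0,-2.67],[0.002,0.83,0,0,0,-3.0],[0.019,0.922,0,0,0,-3.33]],
  ],
)

```text
time: 6.15
tcp_pos: [0.4196, -0.0182, 0.2431]
tool_rot: [-0.0, 0.909, 0.416, -0.0]
force: [-1.7, 3.1, 1.4]
grip_width: 0.005
grasp_force: 1.8
```

Request:
send_rows(
  commands=[
    [[-0.013,0.092,0,0,0,-0.33],[-0.022,0.184,0,0,0,-0.67],[-0.028,0.276,0,0,0,-1.0],[-0.031,0.369,0,0,0,-1.33],[-0.031,0.462,0,0,0,-1.67],[-0.027,0.554,0,0,0,-2.0],[-0.023,0.6,0,0,0,-2.17],[-0.021,0.647,0,0,0,-2.33],[-0.019,0.665,0,0,0,-2.4],[-0.019,0.665,0,0,0,-2.4]],
  ],
)

```text
time: 7.15
tcp_pos: [0.4391, -0.036, 0.243]
tool_rot: [0.0, 0.85, 0.526, -0.0]
force: [-1.1, -0.9, -0.2]
grip_width: -0.001
grasp_force: 0.6
```

Run:
```python
from h import *; from station import bot,get_image
s=bot.sense();rep(s);car(s)
i=get_image("top");pickle.dump(i,open("t2.pkl","wb"));a=crop(i,225,185,365,320,4)
w=get_image("wrist");pickle.dump(w,open("w2.pkl","wb"))
b=w["pixels"][::,:,::-1];b=cv2.resize(b,(240,180))
o=np.zeros((540,800,3),np.uint8);o[:540,:560]=a;o[:180,560:]=b;cv2.imwrite("pics/t2.png",o)
```

```text
7.15 [ 0.4391 -0.036   0.243 ] [-1.1 -0.9 -0.2] [-0.03  0.23 -0.01] -0.001 0.6014659814536572 [-0.14 -0.33  2.12 -0.    1.35  0.32]
axis in tool [ 0.105   0.0162 -0.    ] fin ang -2.033 force tool [-1.3 -0.6  0.2]
```

View pics/t2.png

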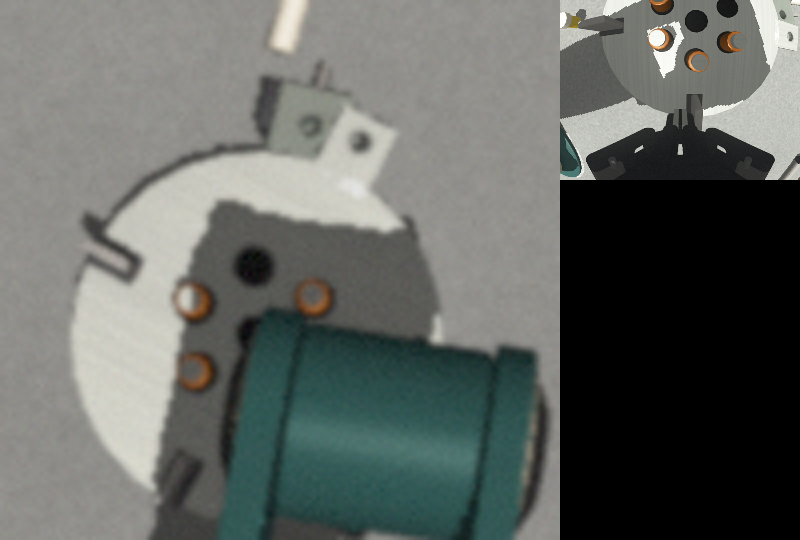

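Request:
send_rows(
  commands=[
    [[-0.004,0.027,0,0,0,-0.1],[-0.009,0.064,0,0,0,-0.23],[-0.015,0.11,0,0,0,-0.4],[-0.02,0.165,0,0,0,-0.6],[-0.026,0.23,0,0,0,-0.83],[-0.029,0.304,0,0,0,-1.1],[-0.031,0.369,0,0,0,-1.33],[-0.031,0.415,0,0,0,-1.5],[-0.031,0.44,0,0,0,-1.59],[-0.031,0.462,0,0,0,-1.67]],
  ],
)

```text
time: 8.25
tcp_pos: [0.4552, -0.0453, 0.243]
tool_rot: [-0.0, 0.801, 0.599, -0.0]
force: [-3.8, -1.7, -0.7]
grip_width: -0.004
grasp_force: 1.6
```

Request:
send_rows(
  commands=[
    [[-0.002,0.012,0,0,0,-0.04],[-0.003,0.022,0,0,0,-0.08],[-0.004,0.028,0,0,0,-0.1],[-0.005,0.033,0,0,0,-0.12]],
  ],
)

```text
time: 8.65
tcp_pos: [0.4563, -0.0458, 0.2431]
tool_rot: [-0.0, 0.797, 0.603, -0.0]
force: [-4.4, -1.2, -1.0]
grip_width: -0.003
grasp_force: 1.6
```

Run:
```python
from h import *; from station import bot,get_image
s=bot.sense();rep(s);car(s)
```

```text
8.65 [ 0.4563 -0.0458  0.2431] [-4.4 -1.2 -1. ] [-0.16  0.6  -0.09] -0.003 1.5958375856280327 [-0.16 -0.28  2.08  0.    1.34  0.12]
axis in tool [0.105  0.0163 0.    ] fin ang -1.846 force tool [-2.3 -3.9  1. ]
```

Request:
send_rows(
  commands=[
    [[-0.001,0.007,0,0,0,-0.025],[-0.002,0.014,0,0,0,-0.05],[-0.003,0.021,0,0,0,-0.075],[-0.004,0.028,0,0,0,-0.1],[-0.005,0.034,0,0,0,-0.125],[-0.006,0.041,0,0,0,-0.15],[-0.007,0.048,0,0,0,-0.175],[-0.008,0.055,0,0,0,-0.2],[-0.009,0.062,0,0,0,-0.225],[-0.01,0.069,0,0,0,-0.25]],
  ],
)

```text
time: 9.65
tcp_pos: [0.4589, -0.047, 0.2431]
tool_rot: [-0.0, 0.789, 0.614, -0.0]
force: [-3.0, -0.8, -2.1]
grip_width: 0.002
grasp_force: 1.6
```

Request:
send_rows(
  commands=[
    [[-0.001,0.005,0,0,0,-0.017],[-0.001,0.009,0,0,0,-0.033],[-0.002,0.014,0,0,0,-0.05]],
  ],
)

```text
time: 9.95
tcp_pos: [0.4594, -0.0472, 0.2431]
tool_rot: [0.0, 0.788, 0.616, 0.0]
force: [-3.5, -1.1, -0.6]
grip_width: -0.002
grasp_force: 1.6
```

Request:
send_rows(
  commands=[
    [[-0.001,0.005,0,0,0,-0.017],[-0.001,0.009,0,0,0,-0.033],[-0.002,0.014,0,0,0,-0.05],[-0.002,0.018,0,0,0,-0.067]],
  ],
)

```text
time: 10.35
tcp_pos: [0.4601, -0.0474, 0.2431]
tool_rot: [0.0, 0.786, 0.619, 0.0]
force: [-3.8, -0.9, -0.2]
grip_width: 0.002
grasp_force: 1.6
```

Request:
send_rows(
  commands=[
    [[-0.001,0.004,0,0,0,-0.013],[-0.001,0.007,0,0,0,-0.025],[-0.001,0.01,0,0,0,-0.037]],
  ],
)

```text
time: 10.65
tcp_pos: [0.4605, -0.0476, 0.2431]
tool_rot: [0.0, 0.784, 0.62, -0.0]
force: [-4.6, -0.9, -0.2]
grip_width: 0.004
grasp_force: 1.6
```

Request:
send_rows(
  commands=[
    [[-0.001,0.004,0,0,0,-0.013],[-0.001,0.007,0,0,0,-0.025],[-0.001,0.01,0,0,0,-0.037]],
  ],
)

```text
time: 10.95
tcp_pos: [0.4608, -0.0477, 0.2431]
tool_rot: [0.0, 0.783, 0.622, 0.0]
force: [-3.6, -0.9, -0.4]
grip_width: 0.004
grasp_force: 1.6
```

Request:
send_rows(
  commands=[
    [[-0.001,0.004,0,0,0,-0.013],[-0.001,0.007,0,0,0,-0.025],[-0.001,0.01,0,0,0,-0.037]],
  ],
)

```text
time: 11.25
tcp_pos: [0.4612, -0.0478, 0.2431]
tool_rot: [-0.0, 0.782, 0.623, 0.0]
force: [-4.6, -1.3, 0.0]
grip_width: 0.002
grasp_force: 1.6
```

Request:
send_rows(
  commands=[
    [[-0.001,0.003,0,0,0,-0.011],[-0.001,0.006,0,0,0,-0.022],[-0.001,0.008,0,0,0,-0.03]],
  ],
)

```text
time: 11.55
tcp_pos: [0.4615, -0.0479, 0.2431]
tool_rot: [0.0, 0.781, 0.624, 0.0]
force: [-2.9, -1.0, 0.1]
grip_width: -0.0
grasp_force: 1.6
```

Request:
send_rows(
  commands=[
    [[-0.001,0.003,0,0,0,-0.011],[-0.001,0.006,0,0,0,-0.022]],
  ],
)

```text
time: 11.75
tcp_pos: [0.4617, -0.048, 0.2431]
tool_rot: [0.0, 0.78, 0.625, 0.0]
force: [-4.1, -1.1, 0.1]
grip_width: 0.001
grasp_force: 1.6
```

Request:
send_rows(
  commands=[
    [[0,0.004,0,0,0,-0.014],[-0.001,0.007,0,0,0,-0.025]],
  ],
)

```text
time: 11.95
tcp_pos: [0.462, -0.0481, 0.2431]
tool_rot: [0.0, 0.78, 0.626, 0.0]
force: [-3.8, -1.5, 0.1]
grip_width: -0.001
grasp_force: 1.6
```

Request:
send_rows(
  commands=[
    [[0,0.004,0,0,0,-0.014],[-0.001,0.007,0,0,0,-0.025]],
  ],
)

```text
time: 12.15
tcp_pos: [0.4623, -0.0482, 0.2431]
tool_rot: [-0.0, 0.779, 0.627, 0.0]
force: [-4.1, -1.8, 0.0]
grip_width: 0.002
grasp_force: 1.6
```

Run:
```python
from h import *; from station import bot,get_image
s=bot.sense();rep(s);car(s)
i=get_image("top");pickle.dump(i,open("t3.pkl","wb"));cv2.imwrite("pics/t3.png",crop(i,280,195,340,245,10))
```

```text
12.15 [ 0.4623 -0.0482  0.2431] [-4.1 -1.8  0. ] [-0.18  0.56 -0.07] 0.002 1.5967971459031105 [-0.16 -0.27  2.07  0.    1.34  0.06]
axis in tool [0.1049 0.0163 0.    ] fin ang -1.785 force tool [-2.6 -3.6 -0. ]
```

View pics/t3.png

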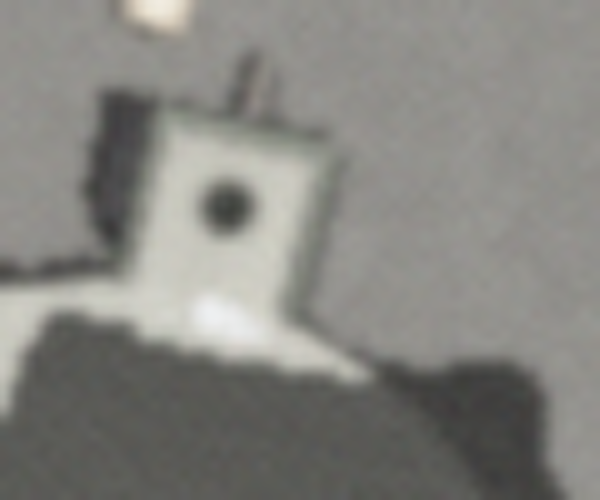

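Request:
send_rows(
  commands=[
    [[0,0.004,0,0,0,-0.014],[-0.001,0.007,0,0,0,-0.025]],
  ],
)

```text
time: 12.4
tcp_pos: [0.4625, -0.0483, 0.2431]
tool_rot: [-0.0, 0.778, 0.628, -0.0]
force: [-4.0, -2.3, -0.1]
grip_width: -0.0
grasp_force: 1.6
```

Request:
send_rows(
  commands=[
    [[0,0.004,0,0,0,-0.014],[-0.001,0.007,0,0,0,-0.025]],
  ],
)

```text
time: 12.6
tcp_pos: [0.4628, -0.0484, 0.2431]
tool_rot: [-0.0, 0.777, 0.629, 0.0]
force: [-3.5, -1.1, 0.3]
grip_width: -0.002
grasp_force: 1.6
```

Run:
```python
from h import *
i=pickle.load(open("t3.pkl","rb"))
p=p2w(i,302.35,215.35,.046)[:2];s=p2w(i,302.1,215.9,.034)[:2];print(p,s,[np.arctan2(*(q-A)[::-1]) for q in(p,s)])
```

```text
[0.64128791 0.01869728] [0.64172653 0.01991268] [np.float64(-0.22418884200503236), np.float64(-0.21531729371934338)]
```

Request:
send_rows(
  commands=[
    [[0,0.004,0,0,0,-0.014],[-0.001,0.007,0,0,0,-0.025]],
  ],
)

```text
time: 12.8
tcp_pos: [0.463, -0.0485, 0.2431]
tool_rot: [-0.0, 0.776, 0.63, -0.0]
force: [-7.3, -0.8, 3.1]
grip_width: -0.003
grasp_force: 3.3
```

Request:
send_rows(
  commands=[
    [[0,0.003,0,0,0,-0.01],[0,0.005,0,0,0,-0.018]],
  ],
)

```text
time: 13.0
tcp_pos: [0.4631, -0.0485, 0.2431]
tool_rot: [-0.0, 0.776, 0.631, -0.0]
force: [-9.0, -1.8, 3.0]
grip_width: 0.001
grasp_force: 4.3
```

Request:
send_rows(
  commands=[
    [[0,0.0005,0,0,0,0],[0,0.0005,0,0,0,0],[0,0.0005,0,0,0,0]],
  ],
)

```text
time: 13.3
tcp_pos: [0.4631, -0.0485, 0.2431]
tool_rot: [-0.0, 0.776, 0.631, -0.0]
force: [-8.2, -1.1, 2.2]
grip_width: 0.001
grasp_force: 4.2
```

Run:
```python
from h import *; from station import bot,get_image
s=bot.sense();rep(s);car(s)
```

```text
13.3 [ 0.4631 -0.0485  0.2431] [-8.2 -1.1  2.2] [-0.16  1.31 -0.09] 0.001 4.179153889417648 [-0.16 -0.26  2.07 -0.    1.34  0.05]
axis in tool [ 0.1049  0.0165 -0.    ] fin ang -1.776 force tool [-2.7 -7.8 -2.2]
```

Request:
send_rows(
  commands=[
    [[0,0.002,0,0,0,0],[0,0.002,0,0,0,0],[0,0.002,0,0,0,0],[0,0.002,0,0,0,0]],
  ],
)

```text
time: 13.7
tcp_pos: [0.4631, -0.0485, 0.2431]
tool_rot: [-0.0, 0.776, 0.631, -0.0]
force: [-8.8, -0.8, 3.8]
grip_width: -0.003
grasp_force: 4.6
```

Request:
send_rows(
  commands=[
    [[0,0,0,0,0,0],[0,0,0,0,0,0],[0,0,0,0,0,0],[0,0,0,0,0,0],[0,0,0,0,0,0]],
  ],
)

```text
time: 14.2
tcp_pos: [0.4631, -0.0485, 0.2431]
tool_rot: [-0.0, 0.776, 0.631, -0.0]
force: [-9.5, -1.8, 3.2]
grip_width: -0.001
grasp_force: 4.6
```

Request:
send_rows(
  commands=[
    [[0,0,0,0,0,0],[0,0,0,0,0,0],[0,0,0,0,0,0],[0,0,0,0,0,0],[0,0,0,0,0,0]],
  ],
)

```text
time: 14.7
tcp_pos: [0.4631, -0.0485, 0.2431]
tool_rot: [-0.0, 0.776, 0.631, -0.0]
force: [-8.8, -0.7, 2.3]
grip_width: -0.001
grasp_force: 4.6
```

Run:
```python
from h import *; from station import bot,get_image
s=bot.sense();rep(s);car(s)
i=get_image("top");pickle.dump(i,open("t4.pkl","wb"))
w=get_image("wrist");pickle.dump(w,open("w4.pkl","wb"))
```

```text
14.7 [ 0.4631 -0.0485  0.2431] [-8.8 -0.7  2.3] [-0.14  1.4  -0.04] -0.001 4.596582055091858 [-0.16 -0.26  2.07 -0.    1.34  0.05]
axis in tool [ 0.1049  0.0164 -0.    ] fin ang -1.776 force tool [-2.5 -8.5 -2.3]
```

Request:
send_rows(
  commands=[
    [[0,-0.05,0,0,0,0],[0,-0.25,0,0,0,0],[0,-0.5,0,0,0,0],[0,-0.7,0,0,0,0],[0,-0.7,-0.7,0,0,0],[0,-0.7,-1.5,0,0,0],[0,-0.7,-2.0,0,0,0],[0,-0.7,-2.4,0,0,0],[0,-0.7,-2.4,0,0,0],[0,-0.7,-2.4,0,0,0]],
  ],
)

```text
time: 15.8
tcp_pos: [0.4357, -0.0428, 0.3384]
tool_rot: [-0.0, 0.776, 0.631, -0.0]
force: [1.2, -0.1, 0.1]
grip_width: -0.002
grasp_force: 0.0
```

Run:
```python
from h import *; from station import bot,get_image
s=bot.sense();rep(s);print(to(s,[.6405,.0195,.32],1.366))
```

```text
15.8 [ 0.4357 -0.0428  0.3384] [ 1.2 -0.1  0.1] [-0.    0.02 -0.03] -0.002 0.0 [-0.16 -0.4   2.01  0.    1.53  0.05]
[ 2.567e+00  4.697e+00  4.600e-01 -3.000e-03 -1.000e-03  0.000e+00]
```

Request:
send_rows(
  commands=[
    [[0.4,0.8,0.2,0,0,0],[0.8,1.6,0.46,0,0,0],[1.3,2.5,0.46,0,0,0],[1.8,3.4,0.46,0,0,0],[2.3,4.2,0.46,0,0,0],[2.57,4.7,0.46,0,0,0],[2.57,4.7,0.46,0,0,0],[2.57,4.7,0.46,0,0,0],[2.57,4.7,0.46,0,0,0]],
  ],
  gripper=45,
)

```text
time: 16.7
tcp_pos: [0.6402, 0.0193, 0.3199]
tool_rot: [-0.0, 0.776, 0.631, -0.0]
force: [-0.2, 0.7, -0.9]
grip_width: 0.519
grasp_force: 0.0
```

```bash
cat >> h.py <<'E'
def wray(im,u,v,z):
    K=im["camera_matrix"];x,y=(u-K[0,2]),(v-K[1,2]);r=np.hypot(x,y);th=r/K[0,0]
    d=np.array([x/r*np.sin(th),-y/r*np.sin(th),-np.cos(th)]);d=rot(im["attitude"])@d;o=np.array(im["origin"]);return o+d*(z-o[2])/d[2]
def wpix(im,p):
    c=rot(im["attitude"]).T@(np.array(p)-im["origin"]);th=np.arctan2(np.hypot(c[0],c[1]),-c[2]);n=np.hypot(c[0],c[1]);K=im["camera_matrix"]
    return K[0,2]+K[0,0]*th*c[0]/n,K[1,2]-K[0,0]*th*c[1]/n
E
python3 - <<'E'
from h import *; from station import bot,get_image
s=bot.sense();rep(s);print(to(s,[.442,-.338,.32],1.366))
w=get_image("wrist");pickle.dump(dict(w,st=s),open("w5.pkl","wb"))
u,v=wpix(w,[.6415,.0193,.046]);print(u,v)
u,v=int(u),int(v);x0,y0=u-50,v-50;print(x0,y0);cv2.imwrite("pics/w5.png",crop(w,x0,y0,x0+100,y0+100,6))
E
```

```text
16.7 [0.6402 0.0193 0.3199] [-0.2  0.7 -0.9] [-0.03 -0.02 -0.04] 0.519 0.0 [-0.01  0.08  1.62 -0.    1.44  0.2 ]
[-9.754e+00 -3.032e+00  4.000e-03 -1.100e-02  3.000e-03 -2.000e-03]
323.8546534791716 241.94833417557007
273 191
```

View pics/w5.png

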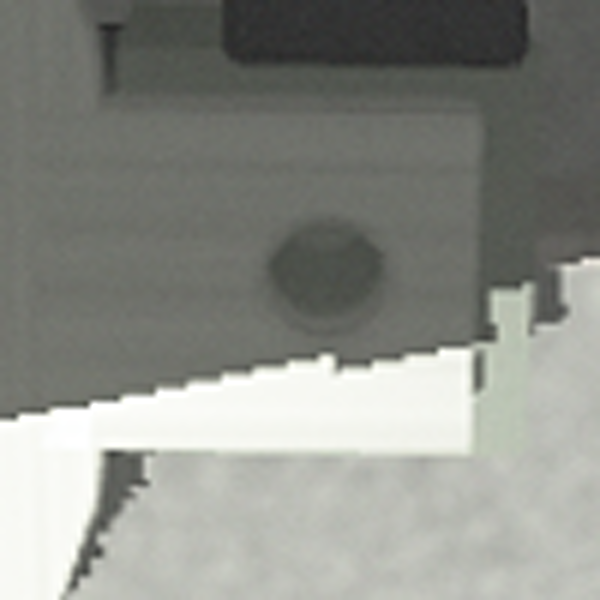

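Run:
```python
from h import *
w=pickle.load(open("w5.pkl","rb"))
p=lambda x,y,z:wray(w,273+x/6-.42,191+y/6-.42,z)
h=p(326,276,.046);print("hole",h,np.arctan2(*(h[:2]-A)[::-1]),np.linalg.norm(h[:2]-A))
a=1.366;X=np.array([np.cos(a),np.sin(a)])
for n,q in dict(lugT=p(300,103,.046),lugB=p(300,455,.046),blkB=p(505,455,.034),stop=p(375,65,.046)).items(): print(n,(q[:2]-h[:2])@X)
print("rel tcp",h-w["st"]["tcp_pos"])
```

```text
hole [0.64430212 0.02261733 0.046     ] -0.19352944432229968 0.14653775434834582
lugT 0.019998252505748555
lugB -0.021671900961858108
blkB -0.026272451140109707
stop 0.02431394978390952
rel tcp [ 0.00411725  0.00330385 -0.27391067]
```

Request:
send_rows(
  commands=[
    [[-1.0,-0.3,0,0,0,0],[-2.0,-0.6,0,0,0,0],[-3.1,-0.9,0,0,0,0],[-4.2,-1.3,0,0,0,0],[-5.3,-1.6,0,0,0,0],[-6.4,-2.0,0,0,0,0],[-7.5,-2.3,0,0,0,0],[-8.6,-2.7,0,0,0,0],[-9.75,-3.03,0,0,0,0],[-9.75,-3.03,0,0,0,0]],
  ],
)

```text
time: 17.75
tcp_pos: [0.4398, -0.3411, 0.321]
tool_rot: [0.001, 0.777, 0.629, -0.0]
force: [0.6, -0.1, -0.1]
grip_width: 0.529
grasp_force: 0.0
```

Request:
send_rows(
  commands=[
    [[0,0,0,0,0,0],[0,0,0,0,0,0]],
  ],
)

```text
time: 17.95
tcp_pos: [0.4428, -0.337, 0.3208]
tool_rot: [0.0, 0.776, 0.631, 0.0]
force: [-0.5, -0.3, -0.2]
grip_width: 0.525
grasp_force: 0.0
```

Run:
```python
from h import *; from station import bot,get_image
s=bot.sense();rep(s)
w=get_image("wrist");pickle.dump(dict(w,st=s),open("w6.pkl","wb"))
u,v=wpix(w,[.442,-.338,.049]);print(u,v)
u,v=int(u),int(v);x0,y0=u-50,v-50;print(x0,y0);cv2.imwrite("pics/w6.png",crop(w,x0,y0,x0+100,y0+100,6))
```

```text
17.95 [ 0.4428 -0.337   0.3208] [-0.5 -0.3 -0.2] [-0.06 -0.01 -0.02] 0.525 0.0 [-0.7  -0.11  1.8   0.    1.45 -0.49]
320.4376921204791 244.94481643560204
270 194
```

View pics/w6.png

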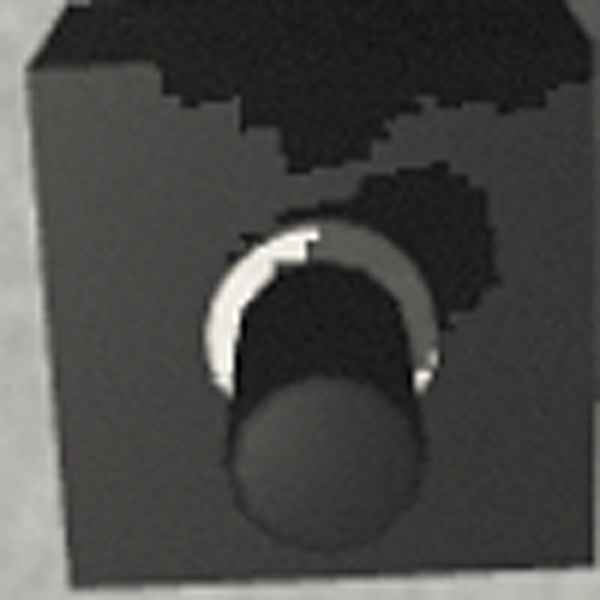

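Run:
```python
from h import *; from station import bot
w=pickle.load(open("w6.pkl","rb"));w5=pickle.load(open("w5.pkl","rb"))
p=lambda x,y,z:wray(w,270+x/6-.42,194+y/6-.42,z)
f=p(321.5,335,.049);k=p(326,462,.089);print("flange",f,"knobtop",k)
h=wray(w5,273+326/6-.42,191+276/6-.42,.046)
print("disp flange->hole",(h-f)[:2])
for z in(.046,.049): print(wray(w,273+326/6-.42,191+276/6-.42,z)-w["st"]["tcp_pos"])
s=bot.sense();print(to(s,[f[0]-.001,f[1]-.001,.228],1.366))
# top view check
d=pickle.load(open("d0.pkl","rb"))["top"];print("top flange",p2w(d,182/4+395-.4,121/4+265-.4,.049))
```

```text
flange [ 0.44317036 -0.34150089  0.049     ] knobtop [ 0.4433625  -0.34133011  0.089     ]
disp flange->hole [0.20113177 0.36411821]
[ 0.00450262  0.00305237 -0.27482983]
[ 0.0046256   0.00391514 -0.27182983]
[-1.45e-01  5.00e-03  2.32e+00  3.00e-03 -1.00e-03  8.00e-03]
top flange [ 0.44071971 -0.34377459  0.049     ]
```

Request:
send_rows(
  commands=[
    [[-0.15,0.01,0.4,0,0,0],[-0.15,0.01,0.9,0,0,0],[-0.15,0.01,1.4,0,0,0],[-0.15,0.01,1.8,0,0,0],[-0.15,0.01,2.1,0,0,0],[-0.15,0.01,2.25,0,0,0],[-0.15,0.01,2.32,0,0,0],[-0.15,0.01,2.32,0,0,0],[-0.15,0.01,2.32,0,0,0]],
  ],
)

```text
time: 18.9
tcp_pos: [0.4422, -0.3438, 0.2286]
tool_rot: [0.0, 0.776, 0.631, 0.0]
force: [-0.4, 0.2, -0.2]
grip_width: 0.529
grasp_force: 0.0
```

Request:
send_rows(
  commands=[
    [[0,0,0,0,0,0],[0,0,0,0,0,0],[0,0,0,0,0,0],[0,0,0,0,0,0],[0,0,0,0,0,0],[0,0,0,0,0,0]],
  ],
  gripper=0,
  grip_force=25,
)

```text
time: 19.5
tcp_pos: [0.4422, -0.3437, 0.2285]
tool_rot: [0.001, 0.776, 0.631, 0.0]
force: [-1.0, -0.0, 5.3]
grip_width: 0.226
grasp_force: 24.7
```

Run:
```python
from h import *; from station import bot
s=bot.sense();rep(s);car(s);print(to(s,[.442,-.3425,.228],1.366))
```

```text
19.5 [ 0.4422 -0.3437  0.2285] [-1.  -0.   5.3] [ 0.11 -0.04 -0.06] 0.226 24.70121294260025 [-0.71 -0.03  1.88  0.    1.29 -0.5 ]
axis in tool [ 3.981e-01 -2.320e-02 -2.000e-04] fin ang -1.776 force tool [-0.2 -0.9 -5.3]
[ 0.029 -0.012  0.013  0.009  0.005 -0.   ]
```

Request:
send_rows(
  commands=[
    [[0,0,-0.2,0,0,0],[0,0,-0.6,0,0,0],[0,0,-1.0,0,0,0],[0,0,-1.4,0,0,0],[0,0,-1.8,0,0,0],[0,0,-2.1,0,0,0],[0,0,-2.3,0,0,0],[0,0,-2.3,0,0,0],[0,0,-2.3,0,0,0],[0,0,-2.3,0,0,0]],
  ],
)

```text
time: 20.5
tcp_pos: [0.442, -0.3436, 0.319]
tool_rot: [-0.001, 0.776, 0.631, -0.0]
force: [-0.3, 0.2, -1.2]
grip_width: 0.223
grasp_force: 25.0
```

Run:
```python
from h import *; from station import bot,get_image
s=bot.sense();rep(s)
w=get_image("wrist");pickle.dump(dict(w,st=s),open("w7.pkl","wb"))
z=s["tcp_pos"][2]-.2285;t=s["tcp_pos"]
for dz in(.049,.045,.009):print(wpix(w,[t[0],t[1],z+dz]))
cv2.imwrite("pics/w7.png",crop(w,255,225,385,335,6))
```

```text
20.5 [ 0.442  -0.3436  0.319 ] [-0.3  0.2 -1.2] [-0.04 -0.   -0.01] 0.223 25.00363200902939 [-0.71 -0.1   1.8  -0.    1.44 -0.5 ]
(np.float64(322.44480312649705), np.float64(305.03418468053076))
(np.float64(322.41317313307997), np.float64(301.09574461183934))
(np.float64(322.1760294792725), np.float64(272.01583343692585))
```

View pics/w7.png

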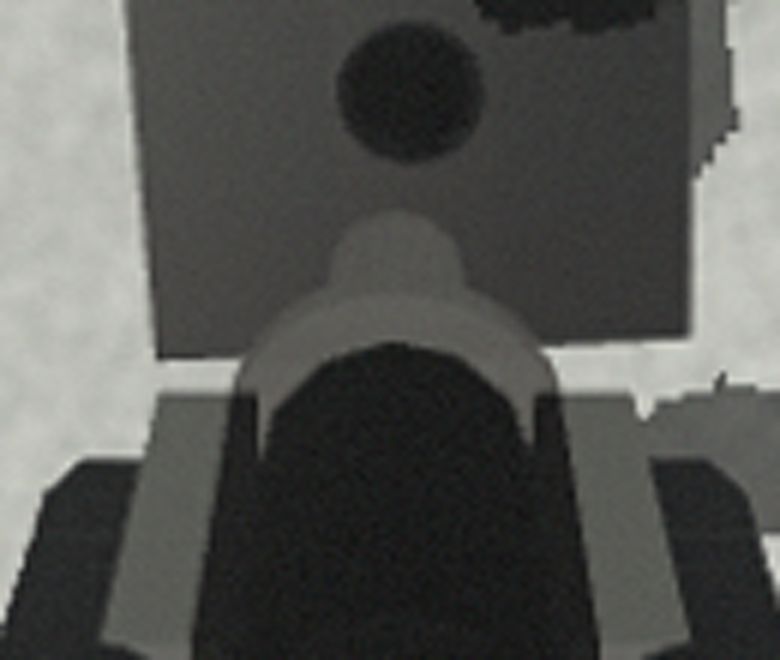

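Run:
```python
from h import *; from station import bot
w=pickle.load(open("w7.pkl","rb"));t=w["st"]["tcp_pos"];z=t[2]-.2285
w5=pickle.load(open("w5.pkl","rb"));w6=pickle.load(open("w6.pkl","rb"))
a=1.366;X=np.array([np.cos(a),np.sin(a)]);Y=np.array([np.sin(a),-np.cos(a)])
def q(u,v,zz):
    p=wray(w,255+u/6-.42,225+v/6-.42,zz)[:2]-t[:2];return (p@X*1e3).round(2),(p@Y*1e3).round(2)
print("foot front (r<=6)",q(397.5,212,z+.009),q(397.5,212,z+.010),"flange front r13",q(397.5,290,z+.045))
print("foot y edges",q(330,279,z+.012),q(465,279,z+.012),"flange edges",q(238,375,z+.049),q(557,375,z+.049))
f=wray(w6,270+321.5/6-.42,194+335/6-.42,.049)[:2]-t[:2];print("flange orig rel tool",f@X*1e3,f@Y*1e3)
hh=wray(w,255+411/6-.42,225+91/6-.42,.045)[:2]-t[:2];print("holder hole rel tool",hh@X*1e3,hh@Y*1e3)
h=wray(w5,273+326/6-.42,191+276/6-.42,.046)[:2];print("hole",h)
s=bot.sense();print(to(s,[*h,.30],a))
```

```text
foot front (r<=6) (np.float64(7.0), np.float64(-0.74)) (np.float64(7.36), np.float64(-0.74)) flange front r13 (np.float64(13.83), np.float64(-0.73))
foot y edges (np.float64(1.72), np.float64(-6.75)) (np.float64(1.73), np.float64(5.29)) flange edges (np.float64(8.72), np.float64(-12.32)) (np.float64(8.74), np.float64(10.87))
flange orig rel tool 2.2521066127360525 0.708818943854374
holder hole rel tool 2.045474520917643 0.7811516498089325
hole [0.64430212 0.02261733]
[ 9.992e+00  3.090e+00  4.790e-01 -1.000e-02 -5.000e-03  0.000e+00]
```

Request:
send_rows(
  commands=[
    [[0.8,0.2,-0.3,0,0,0],[1.8,0.5,-0.4,0,0,0],[2.9,0.9,-0.4,0,0,0],[4.0,1.2,-0.4,0,0,0],[5.1,1.6,-0.4,0,0,0],[6.2,1.9,-0.4,0,0,0],[7.3,2.3,-0.4,0,0,0],[8.4,2.6,-0.4,0,0,0],[9.3,2.9,-0.4,0,0,0],[9.97,3.11,-0.4,0,0,0]],
  ],
)

```text
time: 21.55
tcp_pos: [0.6458, 0.0239, 0.3351]
tool_rot: [-0.0, 0.775, 0.632, -0.0]
force: [0.8, -0.1, -1.1]
grip_width: 0.227
grasp_force: 25.0
```

Request:
send_rows(
  commands=[
    [[0,0,0,0,0,0],[0,0,0,0,0,0],[0,0,0.4,0,0,0],[0,0,0.8,0,0,0],[0,0,1.2,0,0,0],[0,0,1.4,0,0,0],[0,0,1.4,0,0,0],[0,0,1.4,0,0,0]],
  ],
)

```text
time: 22.35
tcp_pos: [0.6451, 0.0214, 0.28]
tool_rot: [0.0, 0.776, 0.631, 0.0]
force: [-0.3, 1.0, -0.8]
grip_width: 0.226
grasp_force: 25.0
```

Run:
```python
from h import *; from station import bot,get_image
s=bot.sense();rep(s);print(to(s,[.6448,.0216,.2755],1.366))
w=get_image("wrist");pickle.dump(dict(w,st=s),open("w8.pkl","wb"))
cv2.imwrite("pics/w8.png",crop(w,270,225,370,300,8))
```

```text
22.35 [0.6451 0.0214 0.28  ] [-0.3  1.  -0.8] [-0.03 -0.02  0.04] 0.226 25.017510652542114 [-0.01  0.11  1.65  0.    1.38  0.2 ]
[ 0.003 -0.008  0.114  0.001 -0.    -0.001]
```

View pics/w8.png

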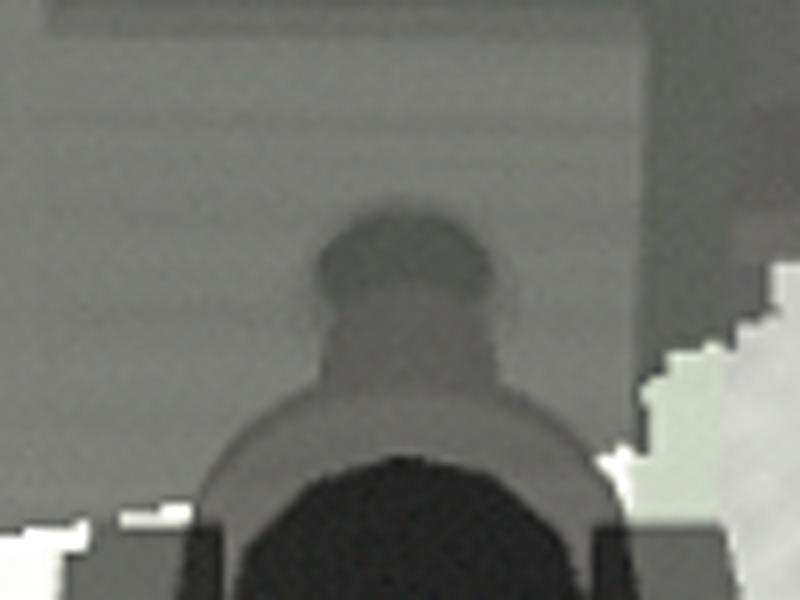

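Run:
```python
from h import *
w=pickle.load(open("w8.pkl","rb"));t=w["st"]["tcp_pos"]
a=1.366;X=np.array([np.cos(a),np.sin(a)]);Y=np.array([np.sin(a),-np.cos(a)])
def q(u,v,z):
    p=wray(w,270+u/8-.44,225+v/8-.44,z)[:2]-t[:2];return (p@X*1e3).round(2),(p@Y*1e3).round(2)
F=t[2]-.2195
print("hole front r7",q(406,200,.046),"L",q(316,265,.046),"R",q(497,265,.046))
print("foot front",q(410,285,F),"L",q(328,320,F+.003),"R",q(493,320,F+.003),"flange front",q(410,385,F+.036),"flange L,R",q(197,520,F+.04),q(622,520,F+.04))
w5=pickle.load(open("w5.pkl","rb"))
print("w5 hole r", [ (wray(w5,273+x/6-.42,191+y/6-.42,.046)[:2]-t[:2])@np.c_[X,Y]*1e3 for x,y in((326,218),(326,335),(268,275),(384,275))])
```

```text
hole front r7 (np.float64(7.96), np.float64(-0.77)) L (np.float64(3.01), np.float64(-7.28)) R (np.float64(3.01), np.float64(5.81))
foot front (np.float64(6.71), np.float64(-0.5)) L (np.float64(5.32), np.float64(-5.95)) R (np.float64(5.32), np.float64(5.02)) flange front (np.float64(13.82), np.float64(-0.53)) flange L,R (np.float64(7.43), np.float64(-12.17)) (np.float64(7.43), np.float64(11.06))
w5 hole r [array([ 7.80012948, -1.0320815 ]), array([-6.01024181, -0.96195655]), array([ 1.12056939, -7.57011686]), array([1.13006977, 5.57712959])]
```

Request:
send_rows(
  commands=[
    [[0.002,-0.006,0.08,0,0,0],[0.002,-0.006,0.16,0,0,0],[0.002,-0.006,0.22,0,0,0],[0.002,-0.006,0.27,0,0,0],[0.002,-0.006,0.32,0,0,0],[0.002,-0.006,0.36,0,0,0],[0.002,-0.006,0.39,0,0,0],[0.002,-0.006,0.42,0,0,0]],
  ],
)

```text
time: 23.2
tcp_pos: [0.6448, 0.0216, 0.2631]
tool_rot: [0.0, 0.776, 0.631, 0.0]
force: [0.7, -2.7, 1.0]
grip_width: 0.223
grasp_force: 25.2
```

Request:
send_rows(
  commands=[
    [[0,0,0.02,0,0,0],[0,0,0.04,0,0,0],[0,0,0.06,0,0,0]],
  ],
)

```text
time: 23.5
tcp_pos: [0.6448, 0.0215, 0.2607]
tool_rot: [0.0, 0.776, 0.631, -0.0]
force: [-1.1, -3.6, 0.1]
grip_width: 0.227
grasp_force: 25.2
```

Request:
send_rows(
  commands=[
    [[-0.008,0,0,0,0,0],[-0.015,0,0,0,0,0],[-0.015,0,0,0,0,0]],
  ],
)

```text
time: 23.8
tcp_pos: [0.6447, 0.0211, 0.2606]
tool_rot: [-0.0, 0.776, 0.631, 0.0]
force: [0.5, -2.8, -0.6]
grip_width: 0.225
grasp_force: 25.0
```

Request:
send_rows(
  commands=[
    [[0,0,0.02,0,0,0],[0,0,0.04,0,0,0],[0,0,0.06,0,0,0]],
  ],
)

```text
time: 24.1
tcp_pos: [0.6447, 0.0211, 0.2582]
tool_rot: [0.0, 0.776, 0.631, -0.0]
force: [0.4, -2.5, -0.1]
grip_width: 0.228
grasp_force: 25.0
```

Side force still −2.5 N in y; shift another 0.8 mm the same way.

Request:
send_rows(
  commands=[
    [[-0.01,0,0,0,0,0],[-0.02,0,0,0,0,0],[-0.02,0,0,0,0,0]],
  ],
)

```text
time: 24.4
tcp_pos: [0.6444, 0.0204, 0.2581]
tool_rot: [-0.0, 0.776, 0.631, 0.0]
force: [0.8, -0.4, -0.7]
grip_width: 0.225
grasp_force: 25.0
```

Request:
send_rows(
  commands=[
    [[0,0,0.02,0,0,0],[0,0,0.04,0,0,0],[0,0,0.06,0,0,0]],
  ],
)

```text
time: 24.7
tcp_pos: [0.6445, 0.0203, 0.2558]
tool_rot: [-0.0, 0.776, 0.631, -0.0]
force: [0.1, 0.2, -1.0]
grip_width: 0.227
grasp_force: 25.0
```

Request:
send_rows(
  commands=[
    [[-0.006,0,0.02,0,0,0],[-0.006,0,0.04,0,0,0],[-0.006,0,0.06,0,0,0]],
  ],
)

```text
time: 25.0
tcp_pos: [0.6444, 0.0201, 0.2534]
tool_rot: [-0.0, 0.776, 0.631, -0.0]
force: [0.3, -0.8, -1.2]
grip_width: 0.223
grasp_force: 25.0
```

Request:
send_rows(
  commands=[
    [[0,0,0.02,0,0,0],[0,0,0.04,0,0,0],[0,0,0.06,0,0,0]],
  ],
)

```text
time: 25.3
tcp_pos: [0.6445, 0.0201, 0.251]
tool_rot: [-0.0, 0.776, 0.631, 0.0]
force: [0.0, -0.1, -0.0]
grip_width: 0.227
grasp_force: 25.0
```

Request:
send_rows(
  commands=[
    [[0,0,0.025,0,0,0],[0,0,0.05,0,0,0],[0,0,0.075,0,0,0],[0,0,0.1,0,0,0],[0,0,0.125,0,0,0],[0,0,0.15,0,0,0]],
  ],
)

```text
time: 25.9
tcp_pos: [0.6445, 0.0201, 0.245]
tool_rot: [-0.0, 0.776, 0.631, 0.0]
force: [-0.3, 0.5, -1.0]
grip_width: 0.226
grasp_force: 25.0
```

Request:
send_rows(
  commands=[
    [[0,0,0.025,0,0,0],[0,0,0.05,0,0,0],[0,0,0.075,0,0,0],[0,0,0.1,0,0,0],[0,0,0.125,0,0,0],[0,0,0.15,0,0,0]],
  ],
)

```text
time: 26.5
tcp_pos: [0.6444, 0.0201, 0.239]
tool_rot: [0.0, 0.776, 0.631, 0.0]
force: [0.2, -1.1, -0.9]
grip_width: 0.226
grasp_force: 25.0
```

Request:
send_rows(
  commands=[
    [[0,0,0.025,0,0,0],[0,0,0.05,0,0,0],[0,0,0.075,0,0,0],[0,0,0.1,0,0,0],[0,0,0.125,0,0,0]],
  ],
)

```text
time: 27.0
tcp_pos: [0.6445, 0.0201, 0.234]
tool_rot: [-0.0, 0.776, 0.631, 0.0]
force: [-0.1, 0.4, -0.6]
grip_width: 0.224
grasp_force: 25.0
```

4.5 mm to go; fine steps with force checks.

Request:
send_rows(
  commands=[
    [[0,0,0.015,0,0,0],[0,0,0.03,0,0,0],[0,0,0.045,0,0,0],[0,0,0.06,0,0,0],[0,0,0.075,0,0,0],[0,0,0.085,0,0,0]],
  ],
)

```text
time: 27.6
tcp_pos: [0.6444, 0.0201, 0.2306]
tool_rot: [-0.0, 0.776, 0.631, -0.0]
force: [-0.1, 0.7, -1.4]
grip_width: 0.223
grasp_force: 25.0
```

Request:
send_rows(
  commands=[
    [[0,0,0.006,0,0,0],[0,0,0.012,0,0,0],[0,0,0.018,0,0,0]],
  ],
)

```text
time: 27.9
tcp_pos: [0.6445, 0.0201, 0.23]
tool_rot: [-0.0, 0.776, 0.631, -0.0]
force: [1.1, 0.5, -0.7]
grip_width: 0.231
grasp_force: 25.0
```

Request:
send_rows(
  commands=[
    [[0,0,0.006,0,0,0],[0,0,0.012,0,0,0],[0,0,0.012,0,0,0]],
  ],
)

```text
time: 28.2
tcp_pos: [0.6445, 0.0201, 0.2295]
tool_rot: [0.0, 0.776, 0.631, 0.0]
force: [0.8, 0.7, -0.5]
grip_width: 0.227
grasp_force: 25.1
```

Request:
send_rows(
  commands=[
    [[0,0,0.006,0,0,0],[0,0,0.006,0,0,0]],
  ],
)

```text
time: 28.4
tcp_pos: [0.6445, 0.0201, 0.2295]
tool_rot: [0.0, 0.776, 0.631, 0.0]
force: [-0.6, -0.2, 2.4]
grip_width: 0.218
grasp_force: 25.3
```

Request:
send_rows(
  commands=[
    [[0,0,0,0,0,0],[0,0,0,0,0,0],[0,0,0,0,0,0],[0,0,0,0,0,0],[0,0,0,0,0,0],[0,0,-0.3,0,0,0],[0,0,-0.8,0,0,0],[0,0,-1.5,0,0,0],[0,0,-2.3,0,0,0],[0,0,-2.3,0,0,0]],
  ],
  gripper=40,
)

```text
time: 29.4
tcp_pos: [0.6449, 0.0201, 0.3273]
tool_rot: [0.002, 0.776, 0.631, 0.003]
force: [0.7, 0.1, 0.8]
grip_width: 0.468
grasp_force: 0.0
```

Run:
```python
from h import *; from station import bot,get_image
s=bot.sense();rep(s)
w=get_image("wrist");i=get_image("side")
o=np.zeros((480,800,3),np.uint8);o[:,:400]=crop(w,260,190,360,310,4);o[:400,400:]=crop(i,290,190,390,290,4);cv2.imwrite("pics/w9.png",o)
```

```text
29.4 [0.6449 0.0201 0.3273] [0.7 0.1 0.8] [ 0.   -0.    0.05] 0.468 0.0 [-0.01  0.08  1.61  0.    1.45  0.2 ]
```

View pics/w9.png

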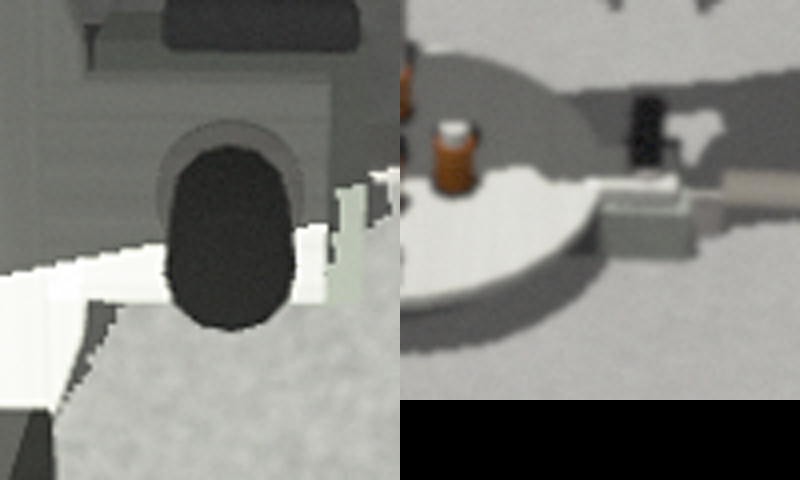

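The picture shows the pin upright with its flange on the lug (crop 230,190) and the gripper clear of it.

```bash
python3 -c "
from station import bot
print(bot.hand_in())"
```

```text
the job is handed in; nothing more can be done
None
```

I handed the job in at about 29 s: the carousel was pushed to its stop and held there at about 9 N for over a second, then the locking pin was seated fully home and let go. The last picture showed about a 4 mm gap between lug and stop, and I don't know why. The push met firm resistance there and the pin went through both holes, so I take the lug as in line; the hand-in gave no verdict.

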